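# Collapse the orange-capped bench prop

## Task

The telescopic bench prop with the orange cap is no longer needed: collapse it fully home from the top, the innermost tube into the middle tube first, then the middle tube into the outer one. Leave the similar prop with the black cap standing extended as it is.

Things in the scene. Friction and masses are not known exactly. Their poses are not given: they have to be found in the camera images.
- inner_tube_top (a point): centre of the flat top of the ORANGE cap (36 mm diameter, 18 mm thick) on the inner tube (22 mm diameter) of the prop to collapse. The prop is upright, its round grey foot (90 mm diameter) screwed to the bench. This point is 116 mm above the bench when all is home; in general at z = 0.116 + inner_tube + middle_tube. Tubes have no spring and stay where left; hard stop at the bottom
- inner_tube (a joint): how far the orange prop's inner tube stands out of the middle tube, m: 0 = home (cap resting on the middle tube's collar); starts 0.040 to 0.055. It slides straight down when the cap is pressed with about 4 N, before the middle tube moves
- middle_tube (a joint): how far the orange prop's middle tube (32 mm diameter, black collar 40 mm diameter, 14 mm high, at its top) stands out of the fixed outer tube (42 mm, black collar 50 mm), m: 0 = home (collar on collar); starts 0.040 to 0.055. It slides down at about 9 N, so it follows when the cap is pressed on after the inner tube is home
- black_inner_top (a point): centre of the top of the BLACK cap of the other, otherwise identical prop, also extended; it is to stay up. The two props stand at least 0.2 m apart; either may be the left one

How it is judged:
By the outcome, as a careful person would: the job done as asked, in the order asked, and still so for the second after the job is handed in, with the robot touching nothing.
It also fails if it takes over 29 s, if anything falls off the work surface, if the arm or the gripper's body presses on something with over 40 N, if the wrist force passes 120 N, or if a joint passes its speed limit or range.

## Robot

A 6-joint arm with a two-finger parallel gripper is mounted at the origin on a cart in front of the work surface, level with it; the furniture and walls round the work are solid. World frame = base frame: x ahead of the robot, y to its left, z up, the work surface at z = 0. Lengths are in mm, angles in rad, forces in N, time in s.
With the tool pointing down it reaches from about 325 to 900 mm from the base axis. Payload 6.1 kg.
Tool frame: the origin (TCP) lies midway between the tips of the shut fingers; the grasp point (between the pads) lies 19 mm behind it; z points along the fingers, y is the line along which they close (so a half turn about z gives the same grasp; the last joint's range is limited). The gripper opens to 87 mm and grips with 3 to 60 N. Pads are 19 mm wide; open, the fingers measure 117 mm over their backs; the gripper's body (75 mm by 190 mm) begins 51 mm behind the grasp point.
Start: joints at [1.171, 0.22, 1.526, -0, 1.395, -0.126], TCP at [168.993, 601.712, 222.538] pointing down, gripper open.
Joint ranges: [-2.98, 2.98], [-0.91, 2.08], [0.09, 2.57], [-1.24, 4.39], [0.2, 2.65], [-2.68, 2.68]. Speed limits (rad/s): [2.57, 2.57, 3.01, 3.14, 3.14, 3.14].

## Interface

Orientations are given as a 3x3 rotation matrix whose columns are the frame's x, y, z axes.
In Python, from cell import read_state, camera, get_calibration, sign_off gives the robot as it stands. The module is installed in compiled form; this text tells all that it offers.
- The arm moves only by the tool jog_arm, never from a script. Its argument "rows" is a list of rows, each a list of 7 numbers: the closure in counts, from 0 (fully open) to 255 (shut), then the shift along the tool's x, y, z in units of 30 mm (1.0 is 30 mm), then the turn, a rotation vector about the tool's x, y, z in units of 5 degrees (1.0 is 5 degrees). A call has 1 to 12 rows; each row shifts and turns the commanded pose from where the row before left it, along the tool's axes as they then stand; what a row does not reach is not made up. A row lasts 1/10 s, in which the tool goes at most 50 mm and 8.59 degrees, less where a joint would pass 70% of its speed; a pose out of reach is approached as far as the arm can. A call is refused whole if a number of a shift passes 1 or a number of a turn 1, either way. A call with a gripper value outside its range is refused whole. The fingers move at their own pace and stop on an object; "grip_force" is the grip in N (left out, the last holds). Time passes only in rows, so rows that do not move let the fingers close. It gives the time, the measured TCP pose, the force, the opening and the grip force at its end, in the units of the state.
- read_state(): the state, without advancing time (a new reading comes with each control period).
- camera(name): name is "scene" or "top" or "wrist"; returns the picture (400x640x3 uint8, red, green, blue); there is no depth.
- get_calibration(name): a dict with "camera_matrix" (3x3 intrinsics, pixels), "R" (3x3) and "t" (3): a world point X has camera coordinates R X + t; the wrist camera has in their place "mount" (4x4, takes a point from camera to tool coordinates, whose origin is the TCP and whose axes are the flange's). Camera axes: x right, y down, z forward; pixel columns grow to the right and rows downward; lengths in mm; the calibration is good to about 2 mm. A picture is of the moment at which its call begins: read the wrist's pose just before it. get_calibration takes no time and is no camera call.
- sign_off(): hands the job in; it is judged then, once.
The state is a dict: "time": time; "joint_positions": joint angles; "qd": joint speeds; "joint_torque": joint torques, N m; "ee_pos": TCP position; "tool_rot": TCP orientation; "contact_force": force on the tool from outside, world axes, zero at the start; "ft_torque": the same for the moment, N m; "gripper_width": opening from 0.0 (shut) to 1.0 (fully open); "gripper_force": force on a finger pad.
Only numpy, scipy, OpenCV 4.12 (cv2) and the standard library are available. Lean on these libraries where they do the work, as an engineer would, in place of code of your own. Each camera call takes 0.05 s, during which the arm holds its last target. There are 200 camera calls.

## Working session

There is one attempt and no reset: what is moved stays moved. The work goes in short steps, Python scripts to look and compute and a tool call to move; the robot and the scene stay as the last step left them, time stands still between calls to the robot, and variables do not carry over. Pictures are saved under pics/ and viewed, at most 10 in all, crops included, and the job is handed in when it is done.

Besides the shell and the picture viewer there is one more tool, called after "Emit:" as a command line: name --pt "numbers of a row" for each row, then --argument value for the rest. jog_arm: Moves the arm, as the interface text tells. Its arguments: {"type":"object","properties":{"rows":{"type":"array","items":{"type":"array","items":{"type":"number"}}},"grip_force":{"type":"number"}},"required":["rows"]}

```bash
mkdir -p pics; python3 - <<'E'
from cell import *
import cv2,numpy as np
s=read_state();print(s)
ims=[]
for n in("scene","top"):
    im=camera(n);cv2.imwrite(f"pics/{n}0.png",im[...,::-1]);ims.append(im)
    c=get_calibration(n);print(n,c)
    h=cv2.cvtColor(im,cv2.COLOR_RGB2HSV)
    m=cv2.inRange(h,(5,150,120),(22,255,255))
    k,l,st,ce=cv2.connectedComponentsWithStats(m)
    print([(st[i].tolist(),ce[i].round(1).tolist()) for i in range(1,k) if st[i,4]>30])
E
```

```text
{'time': 0.0, 'joint_positions': array([ 1.17088295e+00,  2.21226860e-01,  1.52762659e+00, -6.18899948e-06,
        1.39468044e+00, -1.26080099e-01]), 'qd': array([-0.00178851,  0.00060933,  0.00194836, -0.00041836,  0.00033459,
        0.00157628]), 'joint_torque': array([ 1.89882150e-03, -4.94607496e+01, -3.87379110e+01,  6.99018803e-02,
        5.73515729e-02, -1.84066389e-04]), 'ee_pos': array([168.76429431, 601.13700599, 221.42860031]), 'tool_rot': array([[-9.62741568e-01,  2.70422096e-01, -7.50187191e-04],
       [ 2.70423032e-01,  9.62739933e-01, -1.79043848e-03],
       [ 2.38061040e-04, -1.92659744e-03, -9.99998116e-01]]), 'contact_force': array([0.33235243, 0.41455564, 0.46965407]), 'ft_torque': array([-0.03055538,  0.01244315,  0.02780115]), 'gripper_force': 0.0, 'gripper_width': 1.0020042631674468}
scene {'camera_matrix': array([[365.50534176,   0.        , 321.15330927],
       [  0.        , 365.50534176, 201.9826671 ],
       [  0.        ,   0.        ,   1.        ]]), 'R': array([[ 0.46506848, -0.88517123, -0.01353557],
       [-0.64572477, -0.32872475, -0.68918761]
[... 298 characters left out ...]
4], [392.8, 194.8]), ([233, 191, 17, 17, 220], [241.1, 198.8]), ([405, 195, 9, 16, 89], [409.0, 202.3])]
top {'camera_matrix': array([[378.35520575,   0.        , 320.43198399],
       [  0.        , 378.35520575, 200.19688078],
       [  0.        ,   0.        ,   1.        ]]), 'R': array([[-0.00656736, -0.99993594, -0.00921857],
       [-0.99027578,  0.00778446, -0.13890023],
       [ 0.13896309,  0.00821672, -0.99026347]]), 't': array([123.89054116, 593.9138189 , 910.12101141])}
[([366, 118, 9, 14, 72], [369.7, 124.3]), ([386, 120, 7, 16, 79], [389.1, 127.1]), ([176, 135, 17, 27, 218], [185.2, 147.6]), ([133, 153, 16, 27, 152], [140.1, 168.6]), ([261, 251, 18, 17, 229], [269.7, 259.2])]
```

View pics/scene0.png

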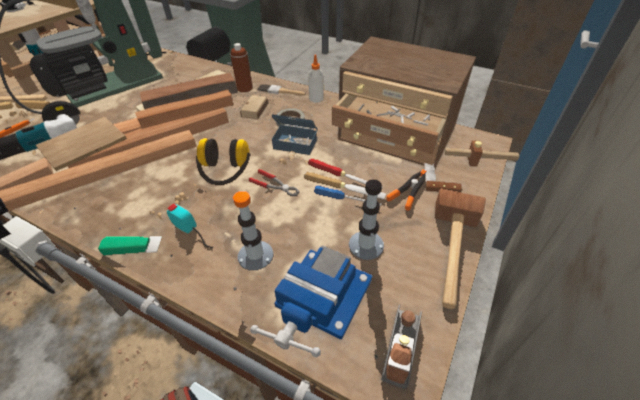

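View pics/top0.png

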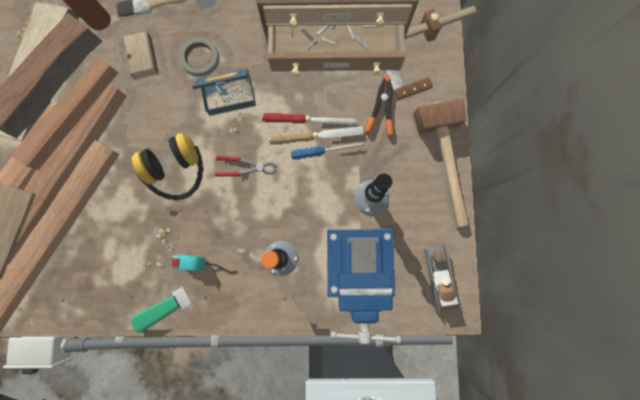

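The orange cap is at about (241,197) in the scene view and (270,259) in the top view. The black one is at (373,187) and (380,183), on the right. Next I'll triangulate both.

```bash
cat > h.py <<'E'
from cell import *
import cv2,numpy as np
def P(n):
    c=get_calibration(n);return c["camera_matrix"]@np.c_[c["R"],c["t"]]
def tri(a,b):
    X=cv2.triangulatePoints(P("scene"),P("top"),np.float64(a),np.float64(b)).ravel();return X[:3]/X[3]
def proj(n,X):
    p=P(n)@np.r_[X,1];return (p[:2]/p[2]).round(1)
def ray(n,uv,z):
    c=get_calibration(n);o=-c["R"].T@c["t"];d=c["R"].T@np.linalg.inv(c["camera_matrix"])@np.r_[uv,1]
    return o+d*(z-o[2])/d[2]
E
python3 - <<'E'
from h import *
for a,b in(((241.1,198.8),(269.7,259.2)),((373,187),(380,183))):
    X=tri(a,b);print(X,proj("scene",X),proj("top",X))
# foot centre orange in views
print(ray("scene",(255,256),6),ray("top",(283,258),6))
X=tri((241.1,198.8),(269.7,259.2))
for dz in(0,9): print([ray(n,uv,X[2]+dz) for n,uv in(("scene",(241.5,196.5)),("top",(269.5,259.5)))])
E
```

```text
[450.9897647  222.68678706 206.03904247] [241.3 198.8] [269.5 259.3]
[608.68081222  -8.96243527 205.32907605] [371.6 187.3] [381.1 182.3]
[446.43009586 219.47900883   6.        ] [451.16855475 216.7185944    6.        ]
[array([456.70470848, 226.37467768, 206.03904247]), array([450.63724673, 222.77162021, 206.03904247])]
[array([450.20074816, 219.7041987 , 215.03904247]), array([450.77408136, 221.48908162, 215.03904247])]
```

Emit:
jog_arm --pt "255 0 0 -1 0 0 0" --pt "255 -0.9 -0.7 -0.7 0 0 0" --pt "255 -1 -0.77 0 0 0 0" --pt "255 -1 -0.77 0 0 0 0" --pt "255 -1 -0.77 0 0 0 0" --pt "255 -1 -0.77 0 0 0 0" --pt "255 -1 -0.77 0 0 0 0" --pt "255 -1 -0.77 0 0 0 0" --pt "255 -1 -0.77 0 0 0 0" --pt "255 -1 -0.77 0 0 0 0" --pt "255 -1 -0.77 0 0 0 0" --pt "255 -0.5 -0.5 0 0 0 0" --grip_force 30

```text
time: 1.3
ee_pos: [404.6, 280.3, 273.1]
tool_rot: [[-0.962, 0.272, -0.0], [0.272, 0.962, -0.001], [-0.0, -0.001, -1.0]]
contact_force: [-0.2, 0.1, -0.8]
gripper_width: 0.028
gripper_force: 0.0
```

Emit:
jog_arm --pt "255 0 0 0 0 0 0" --pt "255 0 0 0 0 0 0" --pt "255 0 0 0 0 0 0"

```text
time: 1.6
ee_pos: [402.8, 283.2, 273.3]
tool_rot: [[-0.963, 0.27, -0.001], [0.27, 0.963, 0.0], [0.001, 0.0, -1.0]]
contact_force: [-0.2, 0.6, -0.1]
gripper_width: 0.004
gripper_force: 0.0
```

```bash
cat >> h.py <<'E'
def wray(uv,z,s):
    c=get_calibration("wrist");M=c["mount"];R=s["tool_rot"]
    o=R@M[:3,3]+s["ee_pos"];d=R@M[:3,:3]@np.linalg.inv(c["camera_matrix"])@np.r_[uv,1]
    return o+d*(z-o[2])/d[2]
def blobs(im):
    m=cv2.inRange(cv2.cvtColor(im,cv2.COLOR_RGB2HSV),(5,150,120),(22,255,255))
    k,l,st,ce=cv2.connectedComponentsWithStats(m)
    return [(st[i].tolist(),ce[i].round(1).tolist()) for i in range(1,k) if st[i,4]>60]
E
python3 - <<'E'
from h import *
s=read_state();im=camera("wrist");cv2.imwrite("pics/w1.png",im[...,::-1])
print(get_calibration("wrist"))
for b in blobs(im): print(b,wray(b[1],212,s))
E
```

```text
{'camera_matrix': array([[332.34333599,   0.        , 318.28175527],
       [  0.        , 332.34333599, 192.80611323],
       [  0.        ,   0.        ,   1.        ]]), 'mount': array([[ 9.63669757e-05, -9.65298719e-01, -2.61148183e-01,
         7.16421939e+01],
       [ 9.99999587e-01, -1.42896562e-04,  8.97210165e-04,
         1.22707371e-01],
       [-9.03393000e-04, -2.61148162e-01,  9.65298307e-01,
        -1.61605804e+02],
       [ 0.00000000e+00,  0.00000000e+00,  0.00000000e+00,
         1.00000000e+00]])}
```

View pics/w1.png

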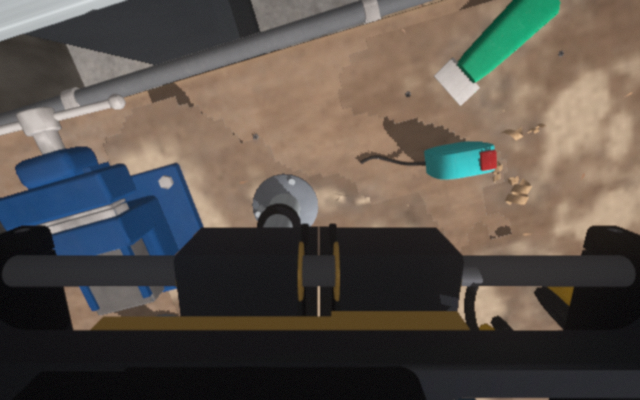

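The wrist view shows the foot at about (285,207). The gripper hides the cap.

```bash
python3 - <<'E'
from h import *
s=read_state();print(wray((285,207),6,s))
R=s["tool_rot"];print(R.T@(np.array([450,220.5,230])-s["ee_pos"])/30)
E
```

```text
[452.6121799  223.21792226   6.        ]
[-2.07988683 -1.59363309  1.44503181]
```

Emit:
jog_arm --pt "255 -0.7 -0.5 0 0 0 0" --pt "255 -0.7 -0.5 0 0 0 0" --pt "255 -0.69 -0.57 0 0 0 0" --pt "255 0 0 0.5 0 0 0" --pt "255 0 0 0.5 0 0 0" --pt "255 0 0 0.2 0 0 0" --pt "255 0 0 0 0 0 0" --pt "255 0 0 0 0 0 0"

```text
time: 2.45
ee_pos: [450.6, 220.9, 237.4]
tool_rot: [[-0.963, 0.269, -0.0], [0.269, 0.963, 0.0], [0.0, -0.0, -1.0]]
contact_force: [-0.2, -0.3, 0.3]
gripper_width: 0.002
gripper_force: 0.0
```

```bash
python3 - <<'E'
from h import *
s=read_state();print(s["ee_pos"],s["contact_force"])
for n in("scene","top"):
    im=camera(n);u,v=proj(n,s["ee_pos"]).astype(int);print(n,u,v,blobs(im))
    c=im[max(v-50,0):v+50,u-60:u+60];cv2.imwrite(f"pics/{n}2.png",cv2.resize(c,None,fx=5,fy=5,interpolation=2)[...,::-1])
E
```

```text
[450.55961053 220.93422202 237.43751257] [-0.16822182 -0.33998306  0.33757439]
scene 239 188 [([197, 153, 10, 13, 65], [201.0, 159.0]), ([387, 189, 13, 12, 94], [392.9, 194.8]), ([233, 190, 17, 18, 218], [241.2, 198.9]), ([405, 195, 9, 16, 90], [409.1, 202.5])]
top 268 259 [([366, 118, 9, 14, 71], [369.7, 124.4]), ([386, 120, 7, 16, 79], [389.1, 127.1]), ([177, 135, 19, 29, 270], [187.3, 150.0]), ([134, 153, 18, 30, 172], [142.2, 171.6])]
```

View pics/scene2.png

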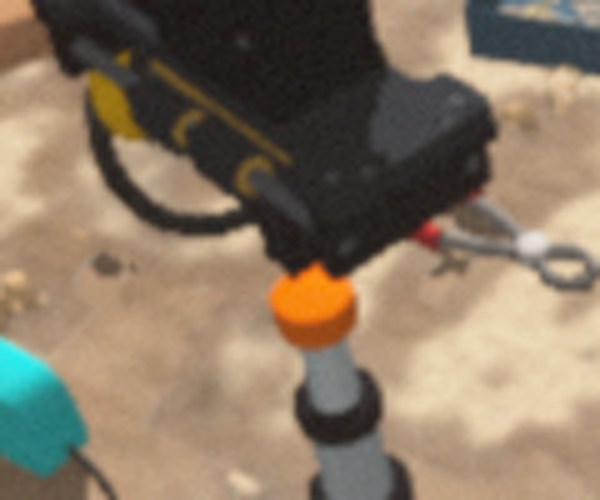

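The shut fingertips sit just above the orange cap, centred on it at about (313,275) in the crop. I'll descend.

Emit:
jog_arm --pt "255 0 0 0.3 0 0 0" --pt "255 0 0 0.3 0 0 0" --pt "255 0 0 0.2 0 0 0" --pt "255 0 0 0.2 0 0 0" --pt "255 0 0 0.1 0 0 0" --pt "255 0 0 0.1 0 0 0"

```text
time: 3.15
ee_pos: [450.8, 220.2, 201.3]
tool_rot: [[-0.963, 0.27, -0.001], [0.27, 0.963, -0.0], [0.001, -0.0, -1.0]]
contact_force: [-2.9, -0.9, 3.0]
gripper_width: 0.001
gripper_force: 1.4
```

Emit:
jog_arm --pt "255 0 0 0.15 0 0 0" --pt "255 0 0 0.15 0 0 0" --pt "255 0 0 0.15 0 0 0" --pt "255 0 0 0.15 0 0 0" --pt "255 0 0 0.15 0 0 0"

```text
time: 3.65
ee_pos: [451.0, 220.2, 178.6]
tool_rot: [[-0.963, 0.27, -0.0], [0.27, 0.963, -0.0], [0.0, -0.0, -1.0]]
contact_force: [-2.3, 0.0, 2.4]
gripper_width: 0.001
gripper_force: 1.4
```

Emit:
jog_arm --pt "255 0 0 0.15 0 0 0" --pt "255 0 0 0.15 0 0 0" --pt "255 0 0 0.15 0 0 0" --pt "255 0 0 0.15 0 0 0" --pt "255 0 0 0.15 0 0 0" --pt "255 0 0 0.15 0 0 0"

```text
time: 4.25
ee_pos: [451.0, 220.2, 152.3]
tool_rot: [[-0.963, 0.27, -0.0], [0.27, 0.963, -0.0], [0.0, -0.0, -1.0]]
contact_force: [-3.3, -0.5, 6.6]
gripper_width: 0.002
gripper_force: 3.6
```

```bash
python3 - <<'E'
from h import *
s=read_state();print(s["ee_pos"],s["contact_force"])
im=camera("scene");u,v=proj("scene",s["ee_pos"]).astype(int)
c=im[max(v-50,0):v+50,u-60:u+60];cv2.imwrite("pics/s3.png",cv2.resize(c,None,fx=5,fy=5,interpolation=2)[...,::-1])
E
```

```text
[451.02765759 220.23058162 152.26471948] [-3.26189089 -0.47865313  6.59324129]
```

View pics/s3.png

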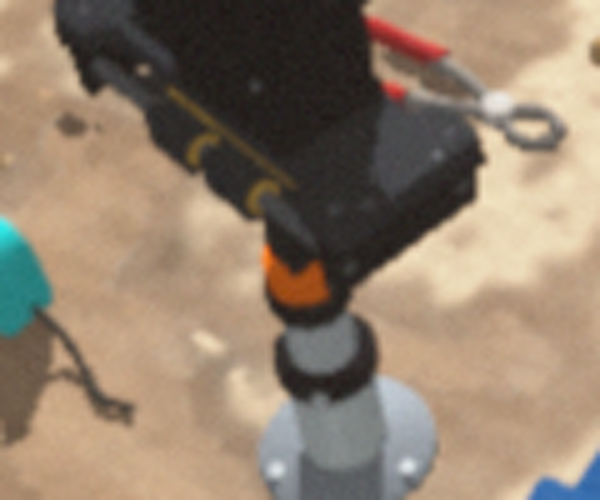

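The orange cap now rests on the middle collar and the middle tube still stands out, so I'll keep pressing.

Emit:
jog_arm --pt "255 0 0 0.15 0 0 0" --pt "255 0 0 0.15 0 0 0" --pt "255 0 0 0.15 0 0 0" --pt "255 0 0 0.15 0 0 0" --pt "255 0 0 0.15 0 0 0" --pt "255 0 0 0.15 0 0 0"

```text
time: 4.9
ee_pos: [451.2, 220.3, 125.3]
tool_rot: [[-0.963, 0.27, 0.0], [0.27, 0.963, 0.0], [-0.0, 0.0, -1.0]]
contact_force: [-3.6, -2.1, 8.5]
gripper_width: 0.002
gripper_force: 3.6
```

Emit:
jog_arm --pt "255 0 0 0.1 0 0 0" --pt "255 0 0 0.1 0 0 0" --pt "255 0 0 0.05 0 0 0"

```text
time: 5.2
ee_pos: [451.2, 220.3, 117.7]
tool_rot: [[-0.963, 0.27, 0.0], [0.27, 0.963, 0.0], [-0.0, 0.0, -1.0]]
contact_force: [-3.4, -0.9, 6.7]
gripper_width: 0.007
gripper_force: 3.5
```

Emit:
jog_arm --pt "255 0 0 0.05 0 0 0" --pt "255 0 0 0.03 0 0 0" --pt "255 0 0 0 0 0 0"

```text
time: 5.5
ee_pos: [451.2, 220.3, 116.2]
tool_rot: [[-0.963, 0.27, 0.0], [0.27, 0.963, -0.0], [-0.0, 0.0, -1.0]]
contact_force: [-6.1, -0.5, 12.1]
gripper_width: 0.003
gripper_force: 6.0
```

Emit:
jog_arm --pt "255 0 0 0.03 0 0 0" --pt "255 0 0 0 0 0 0"

```text
time: 5.7
ee_pos: [451.3, 220.3, 116.1]
tool_rot: [[-0.963, 0.27, 0.0], [0.27, 0.963, -0.0], [-0.0, 0.0, -1.0]]
contact_force: [-7.5, -2.6, 17.7]
gripper_width: 0.009
gripper_force: 8.9
```

Emit:
jog_arm --pt "255 0 0 0.03 0 0 0" --pt "255 0 0 0 0 0 0"

```text
time: 5.9
ee_pos: [451.4, 220.3, 116.1]
tool_rot: [[-0.963, 0.27, 0.0], [0.27, 0.963, -0.0], [-0.0, 0.0, -1.0]]
contact_force: [-11.5, -3.8, 23.5]
gripper_width: 0.004
gripper_force: 11.8
```

Emit:
jog_arm --pt "255 0 0 -0.2 0 0 0" --pt "255 0 0 -0.5 0 0 0" --pt "255 0 0 -1 0 0 0" --pt "255 0 0 -1 0 0 0" --pt "255 0 0 -1 0 0 0" --pt "255 0.8 0.6 -0.5 0 0 0" --pt "255 1 0.77 0 0 0 0" --pt "255 1 0.77 0 0 0 0" --pt "255 1 0.77 0 0 0 0" --pt "255 0.5 0.4 0 0 0 0" --pt "255 0 0 0 0 0 0" --pt "255 0 0 0 0 0 0"

```text
time: 7.1
ee_pos: [353.8, 350.6, 238.9]
tool_rot: [[-0.963, 0.269, 0.0], [0.269, 0.963, -0.001], [-0.0, -0.0, -1.0]]
contact_force: [0.5, 0.7, -0.2]
gripper_width: 0.005
gripper_force: 0.0
```

```bash
python3 - <<'E'
from h import *
im=camera("scene");t=camera("top");print(blobs(im),blobs(t))
print(proj("scene",[450.5,220.5,116]),proj("scene",[450.5,220.5,107]))
cv2.imwrite("pics/s4.png",cv2.resize(im[150:290,180:420],None,fx=3,fy=3,interpolation=2)[...,::-1])
E
```

```text
[([0, 120, 29, 17, 176], [13.3, 127.9]), ([197, 138, 11, 28, 151], [201.3, 153.4]), ([236, 140, 13, 27, 225], [241.2, 152.5]), ([387, 189, 13, 12, 95], [392.8, 194.8]), ([405, 195, 9, 16, 89], [409.1, 202.5]), ([241, 221, 16, 16, 201], [248.6, 228.5])] [([366, 118, 9, 14, 71], [369.7, 124.2]), ([386, 120, 7, 16, 79], [389.1, 127.1]), ([176, 135, 19, 29, 237], [186.2, 149.1]), ([133, 153, 18, 29, 172], [141.3, 170.3]), ([268, 251, 16, 16, 207], [275.4, 258.5])]
[248.7 226.6] [249.3 229.1]
```

View pics/s4.png

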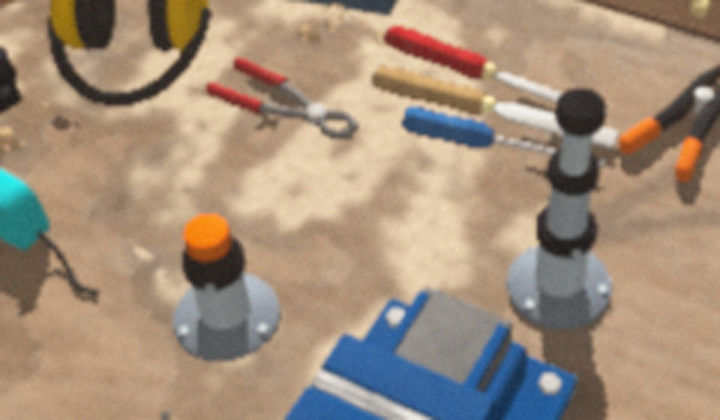

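The orange prop is fully collapsed, its cap at crop (208,237) sitting on stacked collars. The black prop still stands extended, and the robot is clear of both.

```bash
python3 -c "
from cell import *
print(sign_off())"
```

```text
the job is handed in; nothing more can be done
None
```

The orange-cap prop is collapsed fully home, inner tube first and then the middle tube; the black-cap prop was not touched and still stands extended, and the job is handed in.

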